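# Knock a jammed spacer out of a bench clamp

### The job

The aluminium spacer is jammed in the bench clamp with its tongue under the low bridge. Pick up the wooden block and knock or push the spacer with it, along the channel towards the end stop, until the tongue is completely clear of the bridge; do not touch the spacer with the gripper before that. Then lay the block flat on the bench again, lift the spacer out and set it upright on its foot inside the steel tray, leaving the beaker and the amber bottle behind the clamp standing.

Things in the scene. Friction and masses are not known exactly. Their poses are not given: they have to be found in the camera images.
- clamp: Low bench clamp fixed to the bench: steel base plate 190 x 100 x 8 mm (x -76 to +114, y -50 to +50 mm). Origin on the bench under the channel's middle line; z up, x along the channel, the way the spacer must be knocked out. Guide rails 16 mm high, 46 mm apart, run from x = -27 to the end stop at x = +100 (19 mm high). A screw knob reaches y = +66 at x = -41, 27 mm high.
- bridge_top (a point): Middle of the top of the clamp's bridge, a dark steel strap across the channel, at clamp x = -41, y = +5 mm, 31 mm above the bench; same axes as the clamp. It is 22 mm long in x (clamp x = -52 to -30), 78 mm in y; underside 25 mm above the bench. Under it a spring jaw pinches the tongue: 8 to 15 N along +x drive it out; once the tongue is clear nothing holds it.
- spacer_centre (a point): Aluminium spacer, 0.4 kg: upright body 70 long (x) x 36 wide (y) x 46 mm high on a foot 110 x 40 x 14 mm; 60 mm high in all. The point is the centre of the body, 37 mm above the foot's underside; x along it, at the start the same as the clamp's, z up. The foot runs from x = -65 to +45 mm. In the clamp it stands 8 mm above the bench, the point at clamp x = 10, y = 0 when jammed.
- spacer_face (a point): Middle of the spacer's flat face to strike, at the end of its body towards the bridge (35 mm from the body's centre), 45 mm above the bench; axes as the spacer's. The face spans 22 to 68 mm above the bench, 36 mm wide. The tongue is the foot's 30 mm beyond this face, under the bridge. It is clear of the bridge after 25 mm of travel along clamp x; the end stop allows 45 mm.
- block_centre (a point): Loose wooden block with grey plastic-faced ends, 100 long x 44 wide x 50 mm high, 0.22 kg, edges rounded, lying on the bench. The point is its centre, 25 mm above its underside; x along its length, z up. The ends are the striking faces.
- tray_in (a point): Shallow steel tray fixed on the bench, 190 x 130 mm outside (x and y of this point), 22 mm high, walls and floor 4 mm thick, open above. The point is the centre of its inner floor, 4 mm above the bench; z up.
- beaker: Bystander: empty glass beaker, 89 mm across, 112 mm high, behind the clamp. Origin at the centre of its underside, z up.
- bottle: Bystander: closed amber bottle, 54 mm across, 120 mm high, behind the clamp. Origin at the centre of its underside, z up.

How it is judged:
By the outcome, as a careful person would: the job done as asked, in the order asked, and still so for the second after the job is handed in, with the robot touching nothing.
It also fails if it takes over 72 s, if anything falls off the work surface, if the arm or the gripper's body presses on something with over 40 N, if the wrist force passes 120 N, or if a joint passes its speed limit or range.

### The arm

A 6-joint arm with a two-finger parallel gripper is mounted at the origin on a cart in front of the work surface, level with it; the furniture and walls round the work are solid. World frame = base frame: x ahead of the robot, y to its left, z up, the work surface at z = 0. Lengths are in mm, angles in rad, forces in N, time in s.
With the tool pointing down it reaches from about 300 to 775 mm from the base axis. Payload 14.6 kg.
Tool frame: the origin (TCP) lies on the centre line of the jaws, within the pads' length; the fingertips stand 19 mm ahead of it and the grasp point (between the pads) is the TCP (bot.tip_reach is the distance from the TCP to the fingertips, in mm); y points along the fingers, x is the direction in which the jaws open and shut, and the axes are right-handed (so a half turn about y gives the same grasp; the last joint's range is limited). The gripper opens to 85 mm and grips with 20 to 120 N. Pads are 22 mm wide; open, the fingers measure 114 mm over their backs; the gripper's body (76 mm by 85 mm) begins 54 mm behind the grasp point. The pads swing forward as they close: fully open they stand 13 mm farther back than shut.
Start: joints at [-1.352, 0.3, 1.521, -0, 1.321, -0.067], TCP at [155.052, -527.682, 250.281] pointing down, gripper open.
Joint ranges: [-3.03, 3.03], [-0.79, 2.21], [0.23, 2.52], [-1.04, 4.18], [0, 3.07], [-2.55, 2.55]. Speed limits (rad/s): [2.22, 2.22, 2.57, 3.14, 3.14, 3.14].

### API

Orientations are given as a unit quaternion [w, x, y, z].
In Python, from rig import bot gives the robot as it stands. Calls block until the motion is done:
- bot.move_to(position, orientation): joint-space move of the TCP to a pose.
- bot.servo_line(position, attitude=None, speed=150, until_force=None): straight line of the TCP; attitude=None keeps the orientation; speed is the mean speed in mm/s. With until_force (N) it stops when the force on the tool has changed by that much, and returns True; else False.
- bot.move_joints(angles): joint-space move.
- bot.move_gripper(opening, grip_force=None): finger opening in mm; grip_force is the grip in N (None keeps the last); returns when the fingers have stopped.
- bot.dwell(seconds).
- bot.ik(position, orientation): joint angles nearest the present ones, or None.
- bot.read_state(): the state.
- bot.read_camera(name): name is "scene" or "top" or "wrist"; returns a dict with "image" (480x640x3 uint8, blue, green, red), "depth" (480x640 float32, mm along the optical axis (not along the pixel's ray), 0 where there is no reading), "fovy" (degrees; the focal length in pixels is half the picture's height over the tangent of half this angle, whatever the lens; pixels are square), "cx", "cy" (the principal point, pixels), "k1" (the pictures are not rectified: a ray, as slopes to the right and down, at radius r is drawn at 1 + k1 r^2 times it, then the intrinsics apply), "eye" and "attitude" of the camera in the world; the wrist camera has in their place "mount" (4x4, takes a point from camera to tool coordinates, whose origin is the TCP and whose axes are the tool frame's). Camera axes: x right, y down, z forward; pixel columns grow to the right and rows downward; lengths in mm; the calibration is good to about 2 mm. A picture is of the moment at which its call begins: read the wrist's pose just before it.
A pose or a line that the arm cannot do raises bot.MotionError and nothing moves.
- bot.finish_job(): hands the job in, once; it reports no verdict.
The state is a dict: "clock": time; "joint_positions": joint angles; "qvel": joint speeds; "effort": joint torques, N m; "ee_pos": TCP position; "tool_rot": TCP orientation; "ft_force": force on the tool from outside, world axes, zero at the start; "moment": the same for the moment, N m; "grip_width": finger opening in mm.
Only numpy, scipy, OpenCV 4.12 (cv2) and the standard library are available. Lean on these libraries where they do the work, as an engineer would, in place of code of your own. Each camera call takes 0.05 s, during which the arm holds its last target.

## Working session

There is one attempt and no reset: what is moved stays moved. The work goes in short steps, each a Python script; the robot and the scene stay as the last script left them, time stands still between calls to the robot, and variables do not carry over. Pictures are saved under pics/ and viewed, and the job is handed in when it is done.

```bash
ls; mkdir -p pics
python3 - <<'E'
from rig import bot
import cv2
for n in("scene","top","wrist"):
    c=bot.read_camera(n); cv2.imwrite(f"pics/{n}0.png",c["image"])
    print({k:v for k,v in c.items() if k not in("image","depth")}, (c["depth"]>0).mean())
print(bot.read_state())
E
```

```text
pics
{'fovy': 55.85990561466157, 'cx': 317.66561194005664, 'cy': 237.3391563393392, 'k1': -0.10073031611197901, 'eye': array([ -0.80437472, 625.42156874, 669.42046296]), 'attitude': array([ 0.16506679, -0.32102994,  0.83177661, -0.42171129])} 0.996005859375
{'fovy': 50.87850459270342, 'cx': 326.67975591066, 'cy': 235.31483623924038, 'k1': -0.02742365389054088, 'eye': array([ 358.71185827,    1.97800308, 1296.58067674]), 'attitude': array([-0.06451563,  0.70454169, -0.70388446,  0.06328829])} 0.9959830729166667
{'fovy': 68.09251714227318, 'cx': 312.95842591816574, 'cy': 235.5693233696986, 'k1': -0.03861889068916598, 'mount': array([[ 9.99999237e-01, -4.92462482e-04,  1.13318632e-03,
         2.81611195e-01],
       [-1.22425125e-03, -2.71069854e-01,  9.62558900e-01,
        -1.22841665e+02],
       [-1.66851495e-04, -9.62559552e-01, -2.71070250e-01,
         6.89040644e+01],
       [ 0.00000000e+00,  0.00000000e+00,  0.00000000e+00,
         1.00000000e+00]])} 0.9960319010416666
{'clock': 0.15, 'joint_positions': array([-1.35161454e+00,  3.00319800e-01,  1.52142535e+00, -2.24290953e-06,
        1.32066983e+00, -6.66387359e-02]), 'qvel': array([-0.00146209,  0.0005283 , -0.00253022,  0.00067838, -0.00037958,
        0.00027835]), 'effort': array([ 5.41135287e-04, -5.43666530e+01, -3.61884928e+01, -1.96762193e-05,
        3.09709969e-03, -1.95539269e-05]), 'ee_pos': array([ 155.01314044, -527.54675897,  249.87018466]), 'tool_rot': array([ 0.56630381, -0.56592633,  0.42391165, -0.42346935]), 'ft_force': array([-0.66660089, -0.92432545, -0.37855688]), 'moment': array([-0.04753585,  0.0066811 , -0.04690943]), 'grip_width': 85.57696651137664}
```

View pics/top0.png

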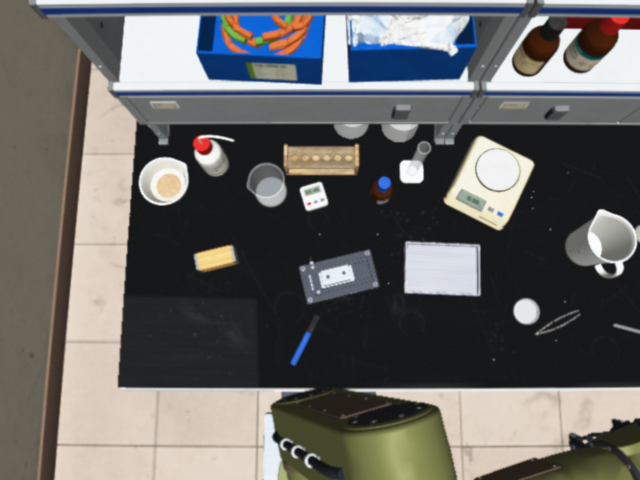

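View pics/scene0.png

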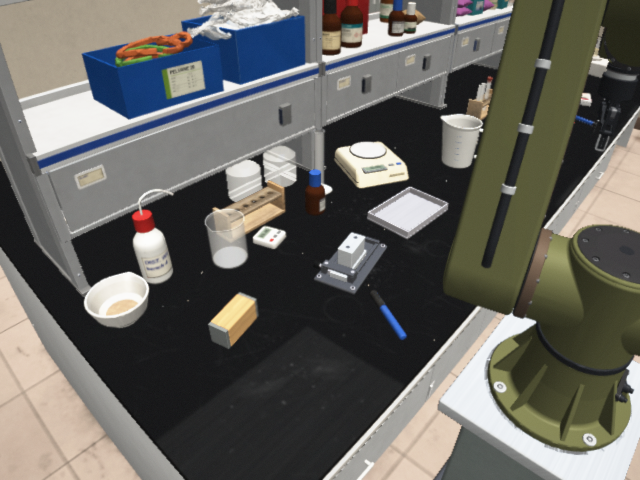

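View pics/wrist0.png

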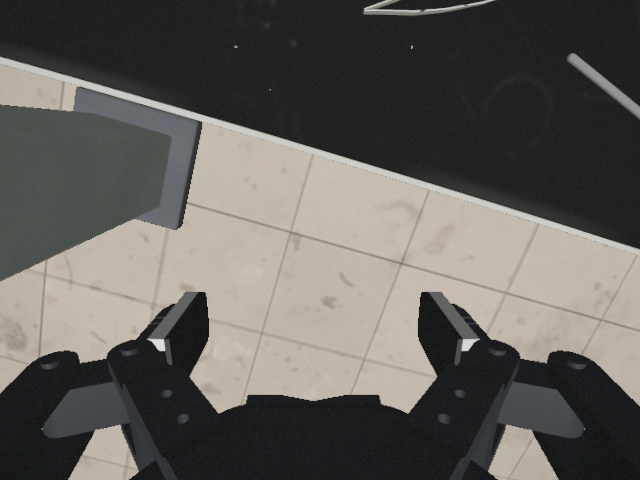

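```bash
cat > h.py <<'E'
import numpy as np, cv2
from scipy.spatial.transform import Rotation as R
def rot(q): return R.from_quat([q[1],q[2],q[3],q[0]]).as_matrix()
def quat(M):
    q=R.from_matrix(M).as_quat(); return np.array([q[3],q[0],q[1],q[2]])
def cam(bot,name):
    st=bot.read_state() if name=="wrist" else None
    c=bot.read_camera(name)
    if name=="wrist":
        T=np.eye(4);T[:3,:3]=rot(st["tool_rot"]);T[:3,3]=st["ee_pos"]
        T=T@c["mount"]; c["Rm"]=T[:3,:3]; c["o"]=T[:3,3]
    else: c["Rm"]=rot(c["attitude"]); c["o"]=np.array(c["eye"])
    f=240/np.tan(np.radians(c["fovy"]/2))
    c["K"]=np.array([[f,0,c["cx"]],[0,f,c["cy"]],[0,0,1]])
    c["D"]=np.array([c["k1"],0,0,0],float)
    return c
def slopes(c,uv):
    return cv2.undistortPoints(np.asarray(uv,float).reshape(-1,1,2),c["K"],c["D"]).reshape(-1,2)
def onplane(c,uv,z):
    s=slopes(c,uv); d=np.c_[s,np.ones(len(s))]@c["Rm"].T
    return c["o"]+d*((z-c["o"][2])/d[:,2])[:,None]
def cloud(c):
    v,u=np.mgrid[0:480,0:640]; s=slopes(c,np.c_[u.ravel(),v.ravel()])
    z=c["depth"].ravel()[:,None]
    return ((np.c_[s,np.ones(len(s))]*z)@c["Rm"].T+c["o"]).reshape(480,640,3)
def proj(c,P):
    p=(np.atleast_2d(P)-c["o"])@c["Rm"]
    return cv2.projectPoints(p.reshape(-1,1,3),np.zeros(3),np.zeros(3),c["K"],c["D"])[0].reshape(-1,2)
def down(xdir):  # tool y down, tool x along angle xdir (rad, world)
    x=np.array([np.cos(xdir),np.sin(xdir),0]);y=np.array([0,0,-1.]);return quat(np.c_[x,y,np.cross(x,y)])
E
python3 - <<'E'
from rig import bot
from h import *
c=cam(bot,"top")
im=c["image"]
cv2.imwrite("pics/topz.png",cv2.resize(im[120:310,150:500],None,fx=2.28,fy=2.28,interpolation=cv2.INTER_CUBIC))
P=cloud(c)
for n,uv in dict(block=(215,258),clampbase=(360,260),spacer=(345,274),tray=(442,268),bench=(280,300),beaker=(268,185),bottle=(383,183)).items():
    print(n,P[uv[1],uv[0]].round(1))
s=cam(bot,"scene");Q=cloud(s)
for uv in [(280,300),(355,240),(408,212),(238,300)]: print(uv,Q[uv[1],uv[0]].round(1))
cv2.imwrite("pics/scz.png",cv2.resize(s["image"][160:350,180:460],None,fx=2.8,fy=2.8,interpolation=cv2.INTER_CUBIC))
E
```

```text
block [529.3 283.3  48.3]
clampbase [529.  -81.   15.8]
spacer [487.6 -40.6  67.3]
tray [ 509.9 -293.1    3.3]
bench [427.8 123.3   1. ]
beaker [731.2 160.4   3.2]
bottle [ 702.4 -131.8  120.9]
(280, 300) [524.6 170.1   2. ]
(355, 240) [485.3 -28.6  69.5]
(408, 212) [ 509.3 -293.1    6.3]
(238, 300) [547.8 258.5  49.9]
```

View pics/topz.png

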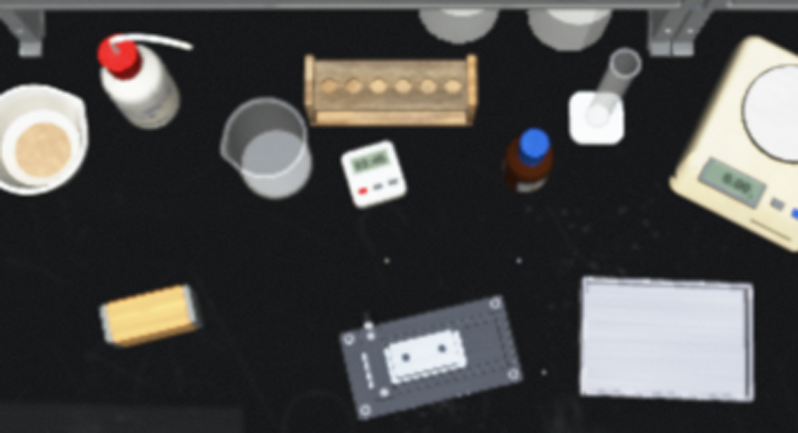

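View pics/scz.png

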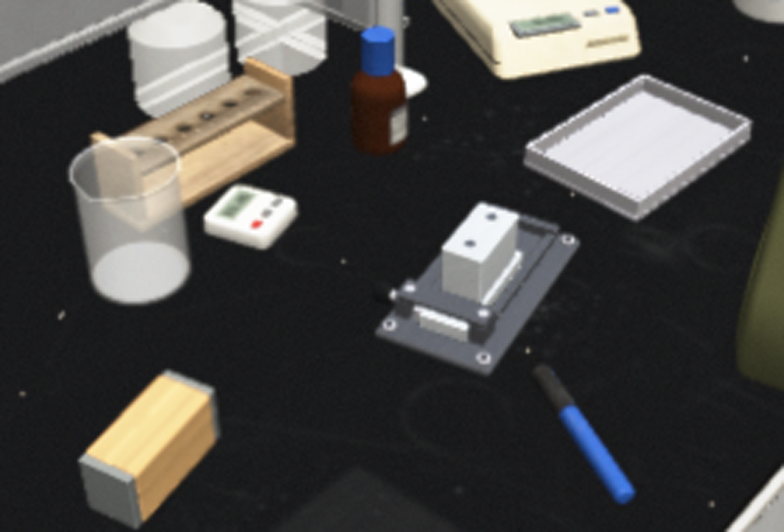

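```bash
cat > meas.py <<'E'
from h import *
def rectpts(c,mask,z,near):
    """rect of the blob nearest pixel `near`, cast on plane z: centre xy, angle of long side (mod pi), sizes"""
    cs,_=cv2.findContours(mask,cv2.RETR_EXTERNAL,cv2.CHAIN_APPROX_NONE)
    cs=[k for k in cs if cv2.contourArea(k)>60]
    k=min(cs,key=lambda k:np.linalg.norm(k.reshape(-1,2).mean(0)-near))
    w=onplane(c,k.reshape(-1,2),z)[:,:2].astype(np.float32)
    b=cv2.minAreaRect(w); (x,y),(a,d),t=b; t=np.radians(t)
    if d>a: a,d,t=d,a,t+np.pi/2
    return np.array([x,y]),((t+np.pi/2)%np.pi)-np.pi/2,(a,d)
E
python3 - <<'E'
from rig import bot
from meas import *
c=cam(bot,"top");P=cloud(c)
hsv=cv2.cvtColor(c["image"],cv2.COLOR_BGR2HSV)
H,S,V=cv2.split(hsv); zz=P[...,2]
m=lambda b:(b*255).astype(np.uint8)
print("hsv block",hsv[258,215],"end",hsv[252,233:237],"clamp",hsv[260,360],"spacer",hsv[278,345],"tray",hsv[268,442])
print("block top", rectpts(c,m((S>70)&(V>80)&(H<40)),50,(215,258)))
print("spacer top z>60", rectpts(c,m((V>180)&(S<60)),68,(338,275)))
print("plate", rectpts(c,m((V>45)&(np.abs(P[...,1]+30)<150)&(P[...,0]<600)&(P[...,0]>390)),8,(340,277)))
print("tray", rectpts(c,m((V>100)&(S<60)),22,(442,268)))
print("block zdepth", rectpts(c,m(zz>30),50,(215,258)))
q=down(0)
print([bot.ik([450,-40,300],down(a)) for a in (0,np.pi/2,np.pi,-np.pi/2)])
E
```

```text
hsv block [ 22 108 245] end [[ 77  11 167]
 [ 84  11 113]
 [ 83  15  66]
 [ 98  22  47]] clamp [109  42 115] spacer [104  11 245] tray [111  14 232]
block top (array([528.47436523, 281.76739502]), np.float64(-1.320186143736688), (89.59516906738281, 53.61750793457031))
spacer top z>60 (array([483.65338135, -18.71188354]), np.float64(-1.3253225492416103), (83.4704818725586, 40.93375015258789))
plate (array([491.92950439, -25.2721405 ]), np.float64(-1.3400126456830277), (193.052734375, 112.12684631347656))
tray (array([ 507.65270996, -289.15588379]), np.float64(1.528989890844778), (194.1792449951172, 133.86155700683594))
block zdepth (array([529.2097168, 283.5854187]), np.float64(-1.3284313736953575), (102.92861938476562, 46.840492248535156))
[array([-1.69758672e-01,  4.01758609e-02,  1.70808699e+00, -4.44089210e-16,
        1.39332980e+00, -1.69758672e-01]), array([-1.69758672e-01,  4.01758609e-02,  1.70808699e+00, -4.44089210e-16,
        1.39332980e+00, -1.74055500e+00]), None, array([-1.69758672e-01,  4.01758609e-02,  1.70808699e+00, -4.44089210e-16,
        1.39332980e+00,  1.40103765e+00])]
```

Run:
```python
from rig import bot
from meas import *
import pickle
for n,p in (("clamp",[480,-60,270]),("block",[520,300,270])):
    bot.move_to(p,down(0.24)); bot.dwell(.2)
    c=cam(bot,"wrist"); cv2.imwrite(f"pics/w_{n}.png",c["image"]); pickle.dump(c,open(n+".pkl","wb"))
s=bot.read_state(); print(s["clock"],s["ee_pos"],s["ft_force"])
```

```text
4.2083 [520.30345473 299.27648741 270.18968566] [-0.8629128  -0.16855332  0.41262282]
```

View pics/w_clamp.png

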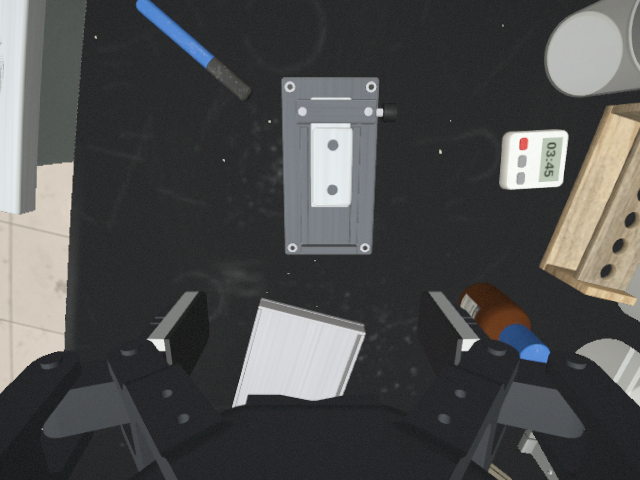

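View pics/w_block.png

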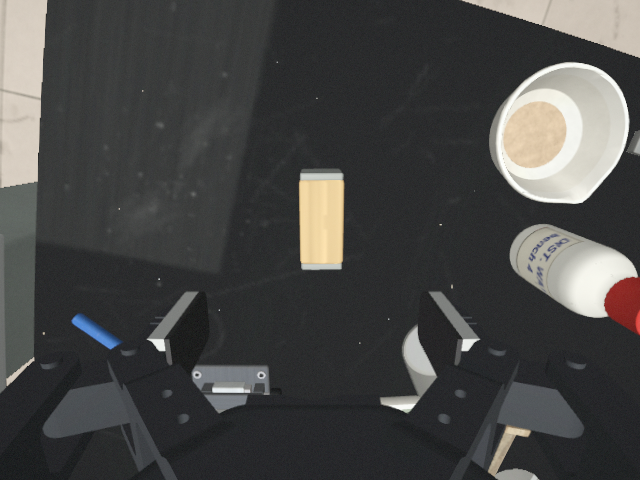

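Run:
```python
from meas import *
import pickle
m=lambda b:(b*255).astype(np.uint8)
c=pickle.load(open("clamp.pkl","rb"));P=cloud(c);Z=P[...,2];hsv=cv2.cvtColor(c["image"],cv2.COLOR_BGR2HSV);H,S,V=cv2.split(hsv)
roi=np.zeros((480,640),bool);roi[60:270,260:400]=1
print("z spacer",np.median(Z[150:190,320:345]),"plate",np.median(Z[130:240,287:295]),"bridge",np.median(Z[106:116,315:350]))
print("spacer", rectpts(c,m(roi&(Z>62)),68,(330,165)))
print("bridge", rectpts(c,m(roi&(Z>28.5)&(Z<40)),31,(330,110)))
pm=m(roi&(V>60)); print("plate", rectpts(c,pm,8,(330,165)))
dt=rectpts(c,m((V>110)&(S<60)),22,(300,350));print(dt)
for uv in [(287,80),(374,80)]: pass
for name,px,z in (("bolts",[(290,87),(371,87),(292,247),(365,247)],9),):
    w=onplane(c,px,z); print(w.round(1)); print(w.mean(0), np.arctan2(*(w[2]-w[0])[[1,0]]),np.arctan2(*(w[3]-w[1])[[1,0]]))
c=pickle.load(open("block.pkl","rb"));P=cloud(c);Z=P[...,2]
roi=np.zeros((480,640),bool);roi[150:290,280:370]=1
print("zblock",np.median(Z[200:250,310:335]))
for t in (40,45): print("block", rectpts(c,m(roi&(Z>t)),50,(320,220)))
```

```text
z spacer 67.21720790929604 plate 7.272867831151359 bridge 30.327199763993548
spacer (array([486.63717651, -16.84094238]), np.float64(-1.3308961792184961), (69.54969787597656, 36.81257629394531))
bridge (array([480.68066406,  33.18527222]), np.float64(0.24068353305580414), (76.49315643310547, 21.307437896728516))
plate (array([489.07461548, -25.6346283 ]), np.float64(-1.4553260062105888), (198.24807739257812, 121.51918029785156))
(array([ 509.57653809, -263.41009521]), np.float64(1.5312937915038058), (159.3523406982422, 130.529541015625))
[[ 430.2   46.7    9. ]
 [ 509.7   66.2    9. ]
 [ 469.7 -118.1    9. ]
 [ 550.1  -98.5    9. ]]
[489.92669503 -25.93217647   9.        ] -1.335215871863059 -1.3300632420239258
zblock 49.313795014203464
block (array([531.62335205, 286.49569702]), np.float64(-1.3263082517400755), (99.23629760742188, 43.40382385253906))
block (array([531.6305542 , 286.46685791]), np.float64(-1.3263082517400755), (99.17681121826172, 43.40382385253906))
```

```bash
cat >> meas.py <<'E'
TH=-1.331; U=np.array([np.cos(TH),np.sin(TH)]); N=np.array([-U[1],U[0]]); O=np.array([484.2,-7.1])
QD=down(TH+np.pi/2)
def W(x,y,z): return [*(O+x*U+y*N),z]
def C(p): d=np.array(p[:2])-O; return np.array([d@U,d@N,p[2]]).round(1)
E
python3 - <<'E'
from rig import bot
from meas import *
b=[531,286]
q=down(-1.327+np.pi/2)
bot.move_to([*b,110],q); bot.servo_line([*b,30],speed=120)
bot.move_gripper(30,grip_force=90)
s=bot.read_state();print(s["clock"],s["grip_width"],s["ee_pos"],s["ft_force"])
bot.servo_line([*b,80],speed=100); s=bot.read_state();print(s["grip_width"],s["ft_force"],s["moment"])
bot.move_to(W(-120,0,90),QD); bot.dwell(.2)
c=cam(bot,"wrist"); cv2.imwrite("pics/held.png",c["image"]);c=cam(bot,"scene"); cv2.imwrite("pics/helds.png",cv2.resize(c["image"][160:350,180:460],None,fx=2.8,fy=2.8))
s=bot.read_state();print(s["clock"],s["grip_width"],C(s["ee_pos"]))
E
```

```text
6.175 43.23682919728829 [531.36630873 286.19406715  30.76612745] [-0.24540041  0.17385157  5.43138573]
42.98125571354594 [ 0.21980854 -0.31339802 -2.18740379] [0.00604024 0.02438756 0.02160369]
7.9167 42.84217400142036 [-120.5    0.2   89.8]
```

View pics/held.png

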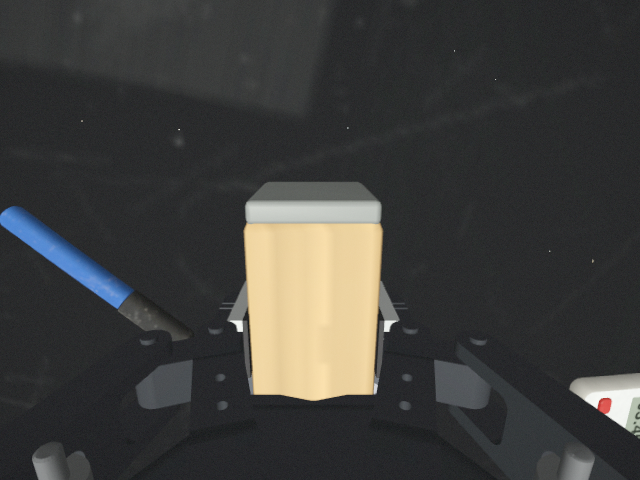

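View pics/helds.png

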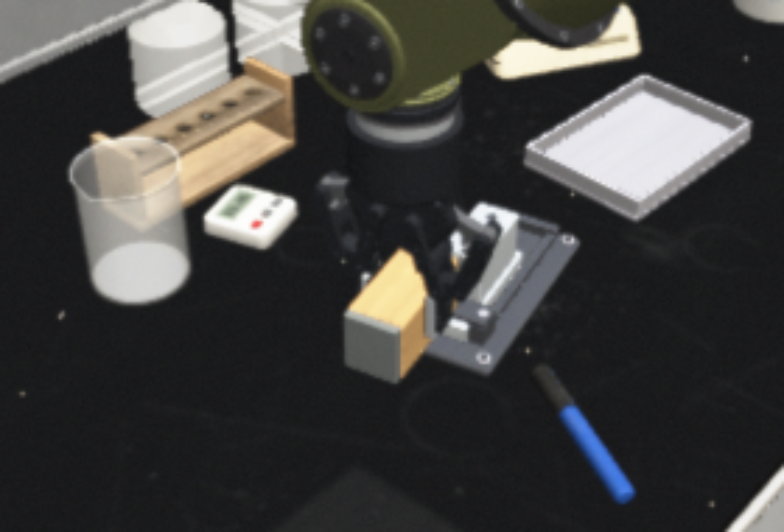

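Run:
```python
from rig import bot
from meas import *
bot.servo_line(W(-120,0,66),attitude=QD,speed=60)
hit=bot.servo_line(W(-55,0,66),speed=30,until_force=5)
s=bot.read_state();x0=C(s["ee_pos"]);print(hit,s["clock"],x0,s["ft_force"],s["ft_force"][:2]@U)
c=cam(bot,"scene"); cv2.imwrite("pics/hit.png",cv2.resize(c["image"][160:350,180:460],None,fx=2.8,fy=2.8))
```

```text
True 9.875 [-74.6  -0.3  65.6] [-0.70140924 -0.08959595 -2.77812902] -0.07955576271882915
```

View pics/hit.png

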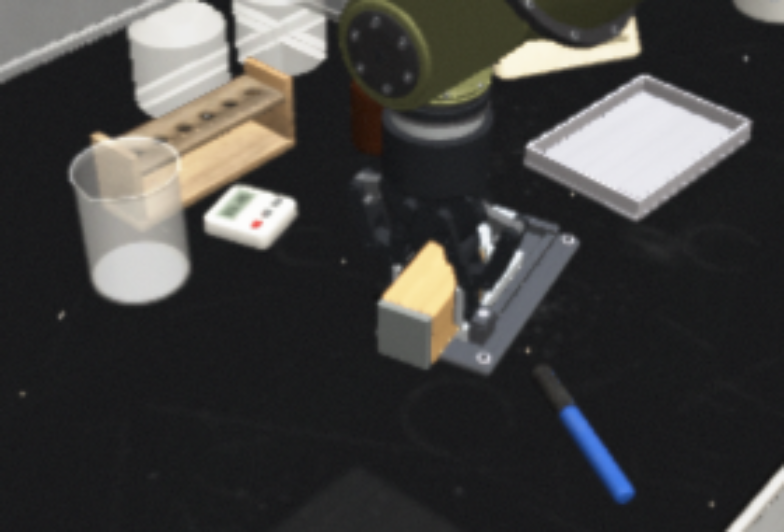

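Run:
```python
from rig import bot
from meas import *
for x in (-68,-60,-50,-38.5):
    hit=bot.servo_line(W(x,0,66),speed=30,until_force=45)
    s=bot.read_state();print(hit,s["clock"],C(s["ee_pos"]),s["ft_force"].round(1),s["ft_force"][:2]@U)
    if hit: break
bot.servo_line(W(-120,0,66),speed=100)
bot.servo_line(W(-120,0,100),speed=150)
bot.move_to([*W(-150,0,0)[:2],250],QD);bot.dwell(.2)
c=cam(bot,"wrist"); cv2.imwrite("pics/pushed.png",c["image"])
c=cam(bot,"scene"); cv2.imwrite("pics/pusheds.png",cv2.resize(c["image"][160:350,180:460],None,fx=2.8,fy=2.8))
c=cam(bot,"top");P=cloud(c); cv2.imwrite("pics/pushedt.png",cv2.resize(c["image"][220:320,260:420],None,fx=5,fy=5))
print(rectpts(c,((P[...,2]>58)*255).astype(np.uint8),68,(346,273)),bot.read_state()["clock"])
```

```text
False 10.3167 [-68.2  -0.4  65.7] [-1.3  1.9 -2.7] -2.1782750604193444
False 10.7333 [-60.1  -0.2  65.8] [-1.4  2.6 -3.5] -2.8118013544401808
False 11.2167 [-49.8   0.2  66.1] [ 0.3  0.3 -2.7] -0.19989918425322178
False 11.75 [-38.3  -0.1  65.9] [ 0.4  0.6 -1.9] -0.4665861797609668
(array([493.61831665, -53.5575943 ]), np.float64(-1.3254193551472344), (69.67130279541016, 36.24354934692383)) 14.1
```

View pics/pusheds.png

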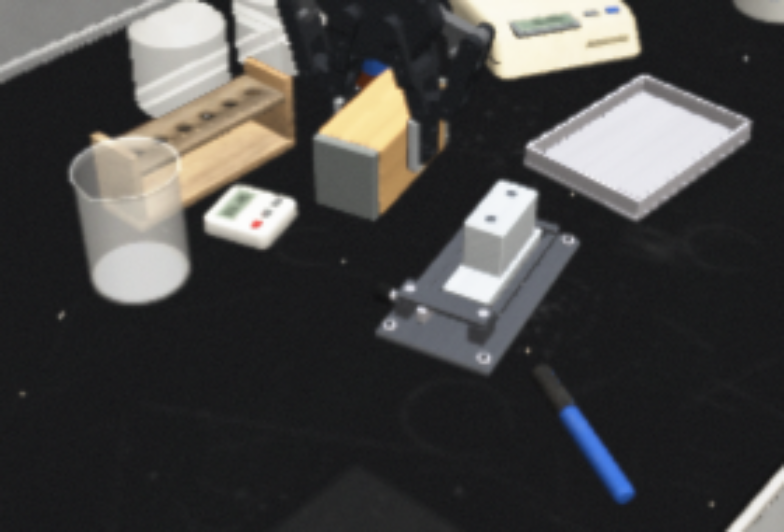

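View pics/pushedt.png

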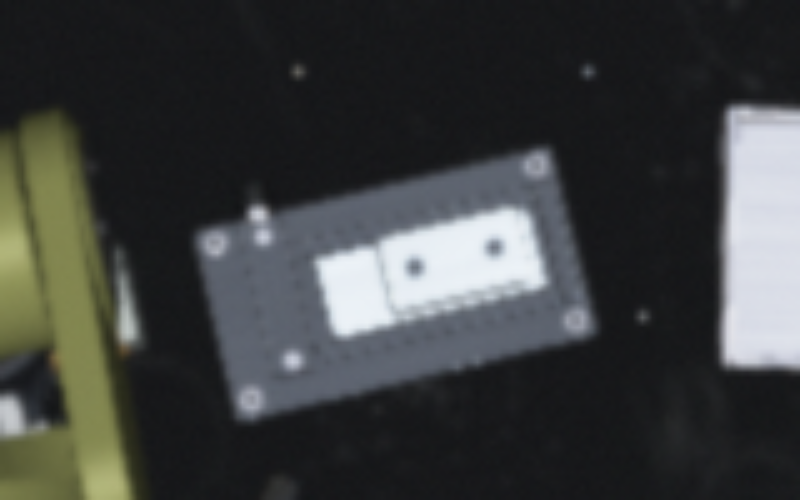

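Run:
```python
from rig import bot
from meas import *
import pickle
q=down(-1.327+np.pi/2);b=[531,286]
bot.move_to([*b,80],q)
bot.servo_line([*b,40],speed=100)
h=bot.servo_line([*b,28.5],speed=25,until_force=5)
s=bot.read_state();print(h,s["ee_pos"],s["ft_force"])
bot.move_gripper(70); bot.dwell(.2)
bot.servo_line([*b,130],speed=150)
bot.move_to([515,-190,270],QD);bot.dwell(.2)
c=cam(bot,"wrist"); cv2.imwrite("pics/w2.png",c["image"]);pickle.dump(c,open("w2.pkl","wb"))
t=cam(bot,"top");pickle.dump(t,open("t2.pkl","wb"));t=cam(bot,"scene"); cv2.imwrite("pics/s2.png",t["image"])
print(bot.read_state()["clock"])
```

```text
True [531.20417838 286.10011911  30.76680098] [-1.8821295  -1.00340232  6.82418357]
19.575
```

View pics/w2.png

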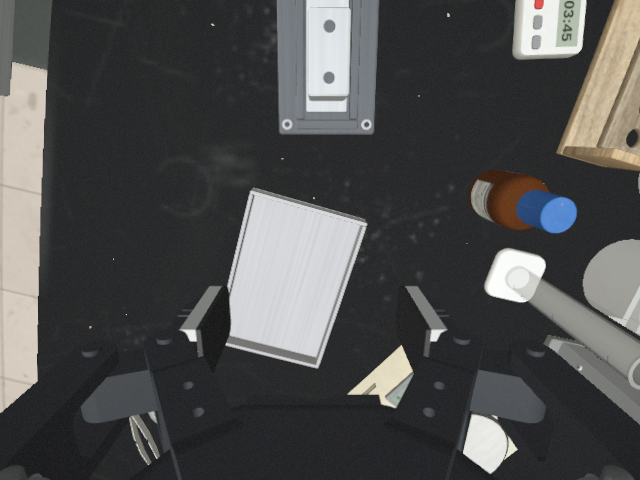

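View pics/s2.png

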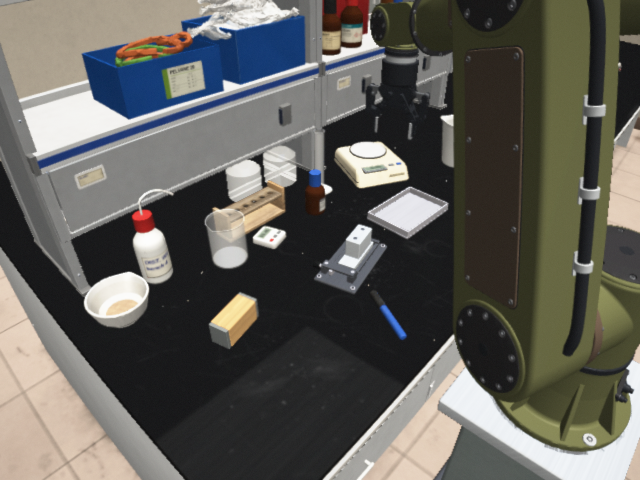

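Run:
```python
from meas import *
import pickle
m=lambda b:(b*255).astype(np.uint8)
c=pickle.load(open("w2.pkl","rb"));P=cloud(c);V=cv2.cvtColor(c["image"],cv2.COLOR_BGR2HSV)[...,2];Z=P[...,2]
roi=np.zeros((480,640),bool);roi[0:115,290:370]=1
r=rectpts(c,m(roi&(Z>62)),68,(328,52));print("spacer",r,C([*r[0],0]))
roi[:]=0;roi[180:375,200:375]=1
corn=[(252,189),(366,222),(319,367)]
w=onplane(c,corn,22);print("tray corners",w.round(1),"centre",(w[0]+w[2])/2,np.arctan2(*(w[2]-w[1])[[1,0]]),np.linalg.norm(np.diff(w,axis=0),axis=1))
c=pickle.load(open("t2.pkl","rb"));P=cloud(c);V=cv2.cvtColor(c["image"],cv2.COLOR_BGR2HSV)[...,2];
r=rectpts(c,m(P[...,2]>58),68,(350,273));print("top spacer",r,C([*r[0],0]))
r=rectpts(c,m((V>90)),22,(442,268));print(r)
r=rectpts(c,m(P[...,2]>30),50,(215,258));print("block",r,P[255:261,212:218,2].mean())
```

```text
spacer (array([495.57678223, -54.50255203]), np.float64(-1.3426013214863692), (69.2653579711914, 35.944847106933594)) [48.7 -0.2  0. ]
tray corners [[ 449.9 -190.7   22. ]
 [ 575.7 -196.4   22. ]
 [ 570.7 -384.5   22. ]] centre [ 510.30082372 -287.59104906   22.        ] -1.59702477191003 [125.90940891 188.11676007]
top spacer (array([493.6835022 , -53.54925156]), np.float64(-1.3285655803695402), (69.59056854248047, 36.26496887207031)) [47.4 -1.8  0. ]
(array([ 653.58557129, -356.60043335]), np.float64(-0.44675019970880925), (427.4588317871094, 229.2738800048828))
block (array([527.44549561, 284.59405518]), np.float64(-1.3202581323099043), (105.84439849853516, 48.00819396972656)) 49.80747225795636
```

Run:
```python
from rig import bot
from meas import *
q=down(-1.332+np.pi/2)
bot.move_to(W(47.5,0,130),q); bot.servo_line(W(47.5,0,52),speed=100)
bot.move_gripper(25,grip_force=80)
s=bot.read_state();print(s["grip_width"],C(s["ee_pos"]),s["ft_force"]);zg=s["ee_pos"][2]
bot.servo_line(W(47.5,0,125),speed=80); s=bot.read_state();print(s["grip_width"],s["ft_force"],s["moment"])
d=-1.605; t=np.array([509.5,-288])+10*np.array([np.cos(d),np.sin(d)]); q=down(d+np.pi/2)
bot.move_to([*t,125],q); bot.servo_line([*t,60],speed=80)
bot.dwell(.2)
c=cam(bot,"scene"); cv2.imwrite("pics/pre.png",cv2.resize(c["image"][120:310,280:500],None,fx=3,fy=3))
s=bot.read_state();print(s["clock"],s["grip_width"],s["ee_pos"],zg)
```

```text
35.44286498755727 [47.6  0.3 52.6] [-2.35215797  0.31661405  6.02662679]
35.13432266923497 [-1.08704873 -0.74345597 -3.83014443] [-0.03242794  0.01198586 -0.02047794]
24.975 35.57521746713536 [ 509.30756179 -298.07552333   60.39780591] 52.631056792636315
```

View pics/pre.png

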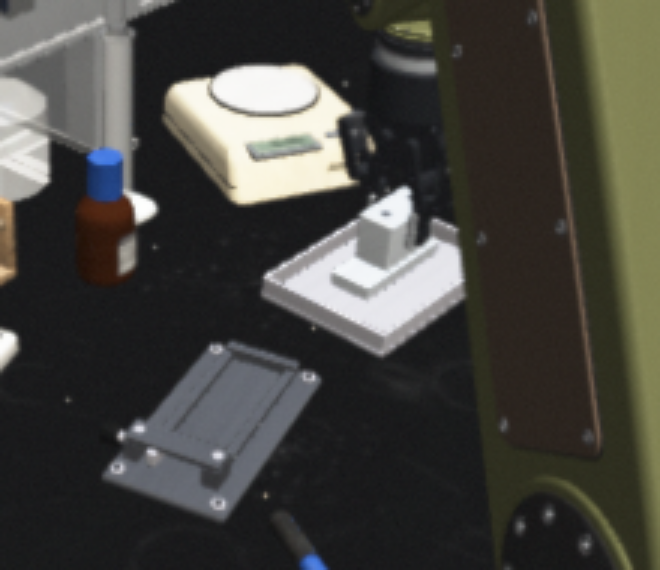

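Spacer is held level over the tray, with the foot about (390,260) inside the walls. Lowering.

Run:
```python
from rig import bot
from meas import *
p=bot.read_state()["ee_pos"]
h=bot.servo_line([509.2,-298,46.5],speed=20,until_force=4)
s=bot.read_state();print(h,s["ee_pos"],s["ft_force"])
bot.move_gripper(75); bot.dwell(.2)
bot.servo_line([509.2,-298,150],speed=120)
bot.move_to([515,-190,270],QD);bot.dwell(.2)
c=cam(bot,"wrist"); cv2.imwrite("pics/w3.png",c["image"]);P=cloud(c)
m=np.zeros((480,640),np.uint8);m[180:375,200:375]=((P[180:375,200:375,2]>55)*255)
print(rectpts(c,m,64,(300,280)),np.median(P[...,2][m>0]))
t=cam(bot,"scene"); cv2.imwrite("pics/s3.png",t["image"]);t=cam(bot,"top"); cv2.imwrite("pics/t3.png",t["image"])
print(bot.read_state()["clock"])
```

```text
True [ 509.1055788  -297.93023147   48.67072033] [-1.25305675  0.79181162  6.39174049]
(array([ 509.20150757, -295.95986938]), np.float64(1.5552095107249353), (73.69072723388672, 35.770755767822266)) 64.32299038808378
28.2417
```

View pics/w3.png

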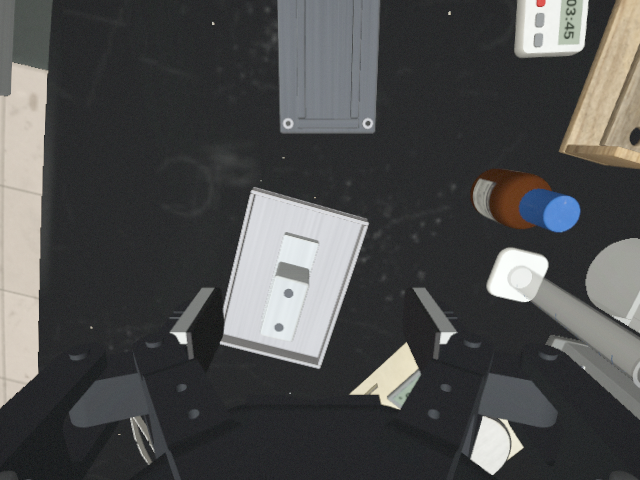

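View pics/s3.png

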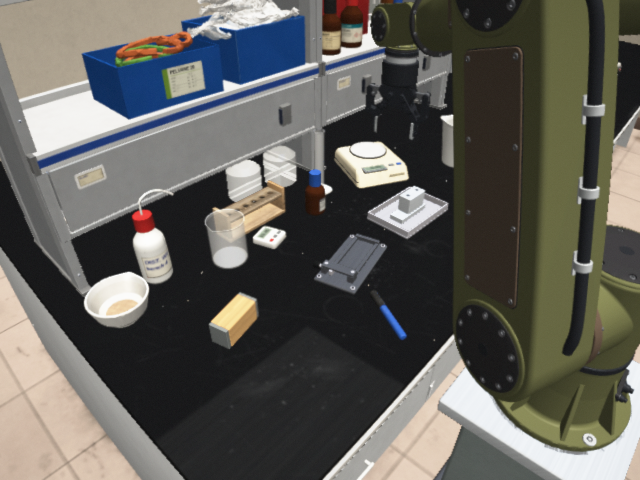

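The wrist view shows the spacer upright in the tray, its foot inside the walls (about (262..318, 235..340)). In the scene view the block lies flat at (234,320), and the beaker (228,240) and bottle (316,193) are standing.

```bash
python3 -c "
from rig import bot
print(bot.finish_job(), bot.read_state()['clock'])"
```

```text
the job is handed in; nothing more can be done
the job is handed in; nothing more can be done
```

The job is done and handed in: the spacer stands on its foot in the steel tray, and the last clock reading just before hand-in was 28.2 s of the 72 s allowed. No verdict was reported.

- **Pushing it clear:** I gripped the block and moved it over the bridge. It met the spacer's face at clamp x = -74.6 for the block's centre, against -75 expected. I then pushed about 36 mm, where 25 mm clears the tongue. Pictures afterwards showed the tongue clear, and the gripper had not touched the spacer.
- **Block back on the bench:** I laid it flat where it came from. Its top measured 49.8 mm above the bench.
- **Spacer into the tray:** I gripped it by its body, lifted it out and lowered it until it touched the tray floor. Its top then measured 64.3 mm above the bench, where 64 mm is right for standing on the tray floor. The wrist picture shows the foot inside the walls.
- **Bystanders:** The beaker and the bottle were still standing in the last pictures.

**Measurements that disagreed:**
- The top and wrist cameras placed things up to about 4 mm apart, and I relied mainly on the wrist camera.
- The wrist forces I read between push steps were only about 3 N, below the stated 8 to 15 N. They were taken after each step had stopped, so I judged the push by how far the spacer travelled and by the pictures.

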